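# Close up a blotting manifold and press it for the clamp bolts

## Robot

A 6-joint arm with a two-finger parallel gripper is mounted at the origin on a cart in front of the work surface, level with it; the furniture and walls round the work are solid. World frame = base frame: x ahead of the robot, y to its left, z up, the work surface at z = 0. Lengths are in m, angles in degrees, forces in N, time in s.
With the tool pointing down it reaches from about 0.35 to 0.875 m from the base axis. Payload 4.2 kg.
Tool frame: the origin (TCP) lies on the front face of the gripper's body, between the roots of the fingers; the fingertips stand finger_overhang ahead of it and the grasp point (between the pads) lies 51 mm ahead of it (finger_overhang is the distance from the TCP to the fingertips, in m); z points along the fingers, y is the line along which they close (so a half turn about z gives the same grasp; the last joint's range is limited). The gripper opens to 87 mm and grips with 3 to 60 N. Pads are 19 mm wide; open, the fingers measure 117 mm over their backs; the gripper's body (75 mm by 190 mm) begins 51 mm behind the grasp point.
Start: joints at [78.415, 22.042, 0.453, 0, -68.411, -14.817], TCP at [0.278, 0.56, 0.292] pointing down, gripper open.
Joint ranges: [-179.83, 179.83], [-69.29, 118.12], [-61.27, 80.66], [-181.25, 117.63], [-171.15, -9.14], [-177.46, 177.46]. Speed limits (degrees/s): [159.86, 159.86, 180, 180, 180, 180].

## Interface

Orientations are given as a 3x3 rotation matrix whose columns are the frame's x, y, z axes.
In Python, from station import sense, capture, camera_model, finish_job, finger_overhang gives the robot as it stands. The module is installed in compiled form; this text tells all that it offers.
- The arm moves only by the tool jog_arm, never from a script. Its argument "rows" is a list that holds one entry, the list of rows, each a list of 4 numbers: the shift along the tool's x, y, z in m, then the turn about the tool's z in rad. A call has 1 to 20 rows; each row shifts and turns the commanded pose from where the row before left it, along the tool's axes as they then stand; what a row does not reach is not made up. A row lasts 1/8 s, in which the tool goes at most 62.5 mm and 10.7 degrees, less where a joint would pass 70% of its speed; a pose out of reach is approached as far as the arm can. A call is refused whole if a number of a shift passes 0.0625 or a number of a turn 0.188, either way. A call with a gripper value outside its range is refused whole. "claw" is the opening, from 0 (shut) to 1 (fully open), set as the call begins (left out, the last holds). The fingers move at their own pace and stop on an object; the grip force is fixed at half the most. Time passes only in rows, so rows that do not move let the fingers close. It gives the time, the measured TCP pose, the force, the opening and the grip force at its end, in the units of the state.
- sense(): the state, without advancing time (a new reading comes with each control period).
- capture(name): name is "scene" or "top" or "wrist"; returns the picture (420x560x3 uint8, red, green, blue); there is no depth.
- camera_model(name): a dict with "fovy" (degrees; the focal length in pixels is half the picture's height over the tangent of half this angle, whatever the lens; pixels are square), "cx", "cy" (the principal point, pixels), "eye" and "rotation" of the camera in the world. Camera axes: x right, y down, z forward; pixel columns grow to the right and rows downward; lengths in m; the calibration is good to about 2 mm. The wrist camera is an equidistant fisheye: a pixel r from the principal point sees the ray r / f radians off the axis. A picture is of the moment at which its call begins: read the wrist's pose just before it. camera_model takes no time and is no camera call; for the wrist camera it gives the pose at the moment of the call.
- finish_job(): hands the job in; it is judged then, once.
The state is a dict: "time_s": time; "joints": joint angles; "joint_velocities": joint speeds; "effort": joint torques, N m; "tcp_pos": TCP position; "ee_rot": TCP orientation; "wrist_force": force on the tool from outside, world axes, zero at the start; "moment": the same for the moment, N m; "gripper_width": opening from 0.0 (shut) to 1.0 (fully open); "gripper_force": force on a finger pad.
Only numpy, scipy, OpenCV 4.12 (cv2) and the standard library are available. Lean on these libraries where they do the work, as an engineer would, in place of code of your own. Each camera call takes 0.05 s, during which the arm holds its last target. There are 200 camera calls.

## Task

Close up the vacuum blotting manifold: lower the red gasket plate over the two guide pins onto the sprung bed, then stack the blue well plate over the same pins on top of the gasket. Then be my third hand while I do up the swing bolts: push the well plate straight down with a steady force of about 10 N, so the bed sinks about half way and never bottoms out, and finish while still holding that push. Leave the other things on the bench where they are.

Things in the scene. Friction and masses are not known exactly. Their poses are not given: they have to be found in the camera images.
- manifold: Blotting manifold, fixed: aluminium foot 178 x 70 x 8 mm, white housing 130 x 56 mm, rim 22 mm above the bench, open swing bolts with black knobs lying outwards at both ends (to 130 mm from the centre, under 27 mm high), grey hose port on the +y side. Origin: centre of underside, on the bench; x along its length, y across, z up. Alike after a half turn, but for the port.
- pin_0 (a point): Tip of a steel guide pin, 8 mm thick, fixed upright on the manifold at x = 54, y = 20 mm. Straight up to 58 mm above the bench, then tapering to a 3 mm tip at 66 mm.
- pin_1 (a point): Tip of the other, equal guide pin, at x = -54, y = -20 mm of the manifold.
- bed_top (a point): Centre of the top of the manifold's sprung bed (perforated aluminium, 96 x 45 mm), above the manifold's origin; 38 mm above the bench while the bed is up.
- bed (a joint): How far the sprung bed is pressed down, in m: 0 = up, 0.015 = bottomed out. It stays up under the gasket and well plate alone. With both on it, a push of about 2.5 N (2 to 3) starts it moving and each further millimetre takes 1 N: 10 N sinks it about 7.5 mm.
- gasket: Gasket plate: rigid brick-red plate 130 x 64 mm (x, y), 5 mm thick, 60 g, lying flat on the bench, rib up. Two holes 10.4 mm across at (x, y) = (54, 20) and (-54, -20) mm fit the guide pins. Origin: centre of the underside; z up. Alike after a half turn about z.
- rib (a point): Top centre of the gasket plate's lifting rib, 19 mm above the plate's underside, over its centre. The rib stands 14 mm above the plate, is 46 mm long in the plate's x and 10 mm wide in y: pinch it across y.
- well_plate: Well plate: rigid pale-blue plate 130 x 64 mm (x, y), 14 mm thick (15 over the well rims), about 180 g, fork ends to x = +-78 mm, 40 wells; lies flat on the bench, handle up. Middle slot 62 x 24 mm clears the gasket's rib. Two holes 10.4 mm across at (54, 20) and (-54, -20) mm fit the pins. Origin: centre of the underside; z up. Alike after a half turn about z.
- handle (a point): Top centre of the well plate's grey bridge handle, 38 mm above the plate's underside, over its centre. A bar 88 mm long in the plate's x, 12 mm wide in y, 12 mm deep, open beneath between its feet (34 to 44 mm from the middle). Pinch it across y, or push on its top.
- wash_bottle: Bystander: white wash bottle with red spout, 68 x 110 mm, 210 mm tall, origin under its centre.
- beaker: Bystander: clear beaker 69 mm across, 90 mm tall, origin under its centre.
- vial_amber: Bystander: amber vial with yellow cap, 23 mm across, 48 mm tall, origin under its centre.
- timer: Bystander: white bench timer 66 x 72 mm, 22 mm high, origin under its centre.
- petri: Bystander: Petri dish 58 mm across, 14 mm high, origin under its centre.

How it is judged (in metres and radians):
On the way, in this order (a step that is already met when the one before it is completed fails the run):
1. the gasket plate lies over both pins, flat on the bed, let go (horizontal distance between gasket and bed_top below 0.004 m and z of gasket in the frame of bed_top between -0.003 and 0.003 m and angle between gasket's own z axis and vertical below 0.05 rad and angle between the x axis of gasket and the x axis of manifold, either way round below 0.07 rad and contact force between the fingers and gasket below 0.5 N), for 0.2 s.
2. the well plate lies over both pins, flat on the gasket plate (horizontal distance between each of gasket, well_plate and bed_top below 0.004 m and z of gasket in the frame of bed_top between -0.003 and 0.003 m and angle between each of gasket, well_plate's own z axis and vertical below 0.05 rad and angle between the x axis of each of gasket, well_plate and the x axis of manifold, either way round below 0.07 rad and z of well_plate in the frame of bed_top between 0.002 and 0.008 m), for 0.2 s.
At the end, for the whole second after the job is handed in: Gasket on the bed and well plate on the gasket, each centred within 4 mm, flat (3 mm in height, 0.05 rad) and in line within 0.07 rad; the fingers push on the well plate, keeping the bed steadily 4 to 12 mm down (about 6 to 14 N; 6 to 18 N between well plate and gasket) through the last second (all of step 2 and value of joint bed between 0.004 and 0.012 m and velocity of joint bed between -0.01 and 0.01 m/s and contact force between well_plate and gasket between 6 and 18 N and contact force between the fingers and well_plate above 3 N); the arm keeps its last pose, push and grip.
It fails at once if the bed is pressed down to its stop (over 14.5 mm) (value of joint bed above 0.0145 m).
It fails at once if another thing on the bench is moved more than 30 mm (distance of any of wash_bottle, beaker, vial_amber, timer, petri from where it was at the start of the episode above 0.03 m).
It also fails if it takes over 56 s, if anything falls off the work surface, if the arm or the gripper's body presses on something with over 40 N, if the wrist force passes 120 N, or if a joint passes its speed limit or range.

## Working session

There is one attempt and no reset: what is moved stays moved. The work goes in short steps, Python scripts to look and compute and a tool call to move; the robot and the scene stay as the last step left them, time stands still between calls to the robot, and variables do not carry over. Pictures are saved under pics/ and viewed, at most 10 in all, crops included, and the job is handed in when it is done.

Besides the shell and the picture viewer there is one more tool, called after "Request:" as a command line: name --argument value ..., lists and objects as JSON in quotes. jog_arm: Moves the arm, as the interface text tells. Its arguments: {"type":"object","properties":{"rows":{"type":"array"},"claw":{"type":"number"}},"required":["rows"]}

```bash
mkdir -p pics; cat > h.py <<'E'
import numpy as np, cv2
from station import sense, capture, camera_model, finish_job, finger_overhang
def ray(m,u,v,fish=False):
    f=210/np.tan(np.radians(m["fovy"])/2)
    d=np.array([u-m["cx"],v-m["cy"]],float)
    if fish:
        r=np.hypot(*d);t=r/f;c=np.r_[d/max(r,1e-9)*np.sin(t),np.cos(t)]
    else: c=np.r_[d/f,1]
    return np.array(m["eye"]),np.array(m["rotation"])@c
def plane(m,u,v,z,fish=False):
    e,d=ray(m,u,v,fish);return e+d*(z-e[2])/d[2]
def save(n,im): cv2.imwrite(f"pics/{n}.png",im[:,:,::-1])
E
python3 - <<'E'
from h import *
print(finger_overhang if not callable(finger_overhang) else finger_overhang())
s=sense();print(s["tcp_pos"],s["ee_rot"],s["wrist_force"],s["time_s"])
for n in ("scene","top"):
    im=capture(n);save(n+"0",im);m=camera_model(n);print(n,m);np.save(n+"0.npy",im)
E
```

```text
0.0697
[0.2776859  0.55940326 0.29115671] [[ 8.95617664e-01 -4.44823774e-01 -9.00262320e-04]
 [-4.44824677e-01 -8.95615429e-01 -2.00262575e-03]
 [ 8.45267189e-05  2.19404589e-03 -9.99997590e-01]] [-0.28475993  0.27110354  0.13030461] 0.0
scene {'fovy': 45.807424176843774, 'cx': 280.1423359607064, 'cy': 207.0990460765702, 'eye': array([-0.16895499, -0.29720961,  0.8198785 ]), 'rotation': array([[ 0.59200853, -0.50820717,  0.62550089],
       [-0.80559433, -0.39560894,  0.44103441],
       [ 0.02331689, -0.7649961 , -0.64361268]])}
top {'fovy': 45.47957323138005, 'cx': 286.9270247301684, 'cy': 207.8158208910994, 'eye': array([0.46052436, 0.21117362, 0.95256939]), 'rotation': array([[ 0.0181075 , -0.99224701,  0.12295524],
       [-0.99968174, -0.02012772, -0.01520827],
       [ 0.01756516, -0.12264072, -0.99229568]])}
```

View pics/scene0.png

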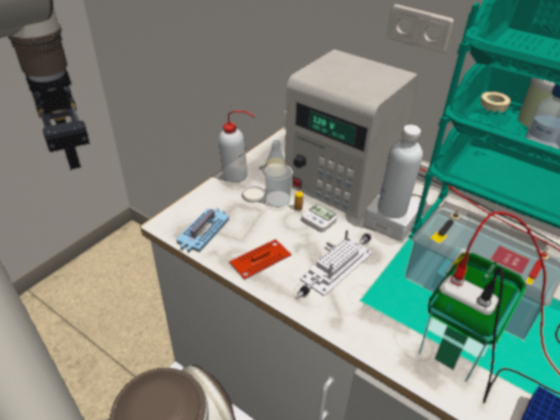

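View pics/top0.png

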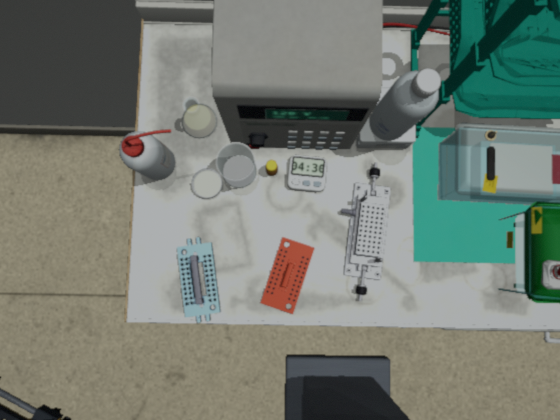

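The scene shows the blue plate at (198,280) in the top view, the red gasket at (287,275), the manifold at (368,232), and the bystanders behind them. Next: coarse positions.

```bash
python3 - <<'E'
from h import *
im=np.load("top0.npy");m=camera_model("top");hsv=cv2.cvtColor(im,cv2.COLOR_RGB2HSV)
def rect(mask,z,name):
    cs,_=cv2.findContours(mask,0,2);c=max(cs,key=cv2.contourArea)
    p=np.array([plane(m,u,v,z)[:2] for u,v in c[:,0]],np.float32)
    print(name,cv2.minAreaRect(p),cv2.contourArea(c))
roi=np.zeros(im.shape[:2],np.uint8)
def R(x0,x1,y0,y1):
    r=roi.copy();r[y0:y1,x0:x1]=255;return r
k=np.ones((5,5),np.uint8)
red=cv2.inRange(hsv,(0,120,80),(12,255,255))|cv2.inRange(hsv,(170,120,80),(180,255,255))
rect(red&R(250,330,225,325),.005,"gasket")
bl=cv2.inRange(hsv,(85,40,80),(115,255,255))&R(160,235,230,330)
rect(cv2.morphologyEx(bl,cv2.MORPH_CLOSE,k),.014,"well")
for n,u,v,z in (("knob0",374,173,.02),("knob1",361,290,.02),("timer",307,172,.02),("beak",237,165,.05),("bed",370,229,.038),("instr",300,150,0)):
    print(n,plane(m,u,v,z))
print(camera_model("wrist"))
save("crop_man",cv2.resize(im[150:310,320:420],None,fx=5,fy=3.75*1.0) if 0 else cv2.resize(im[155:305,320:420],None,fx=4,fy=4,interpolation=cv2.INTER_CUBIC))
E
```

```text
gasket ((0.4512694180011749, 0.1942572444677353), (0.06260895729064941, 0.12769033014774323), 72.661865234375) 2187.5
well ((0.4406307637691498, 0.3590305745601654), (0.15252350270748138, 0.0648142546415329), 9.195493698120117) 2467.0
knob0 [0.64599761 0.03284383 0.02      ]
knob1 [0.4262419  0.05759466 0.02      ]
timer [0.64518211 0.16010654 0.02      ]
beak [0.64950675 0.29020722 0.05      ]
bed [0.53777245 0.04399102 0.038     ]
instr [0.69233605 0.17320581 0.        ]
{'fovy': 65.70646984690485, 'cx': 276.68380627229925, 'cy': 204.80160822138765, 'eye': array([0.33659134, 0.530563  , 0.38277879]), 'rotation': array([[-0.44473427, -0.86894729, -0.21712218],
       [-0.89565855,  0.432193  ,  0.10490457],
       [ 0.00268215,  0.24112199, -0.97049111]])}
```

View pics/crop_man.png

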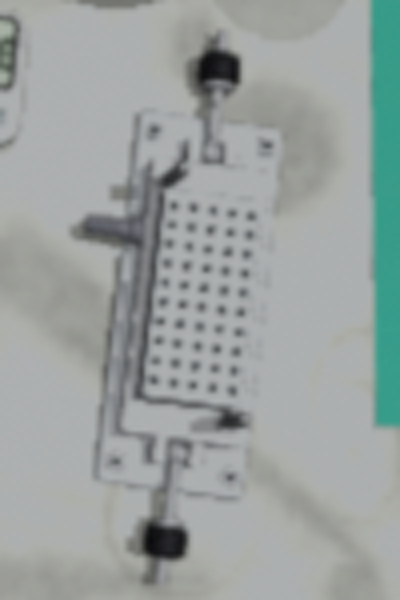

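The crop shows the manifold's long axis near world x. The port is on the left (+y), one pin is at upper left of the bed (crop ~180,165) and the other at lower right (~235,420). The sizes of both plates agree with those given. Moving over the gasket.

Request:
jog_arm --rows '[[[0.032,0.025,0.008,0],[0.032,0.025,0.008,0],[0.032,0.025,0.008,0],[0.032,0.025,0.008,0],[0.032,0.025,0.008,0],[0.032,0.025,0.008,0],[0.032,0.025,0.008,0],[0.032,0.025,0.008,0],[0.032,0.025,0.008,0],[0.03,0.025,0.008,0],[0,0,0,-0.159],[0,0,0,0],[0,0,0,0]]]' --claw 1

```text
time_s: 1.72
tcp_pos: [0.4514, 0.1947, 0.2122]
ee_rot: [[0.954, -0.299, -0.0], [-0.299, -0.954, -0.0], [-0.0, 0.0, -1.0]]
wrist_force: [-0.0, 0.9, 0.2]
gripper_width: 1.0
gripper_force: 0.0
```

```bash
python3 - <<'E'
from h import *
s=sense();print(s["tcp_pos"],s["ee_rot"],s["wrist_force"],s["time_s"],s["joints"])
m=camera_model("wrist");im=capture("wrist");save("w1",im);np.save("w1.npy",im);np.save("w1m.npy",m,allow_pickle=True);print(m["eye"])
E
```

```text
[0.45142091 0.19473042 0.21220754] [[ 9.54277481e-01 -2.98922179e-01 -1.42517113e-04]
 [-2.98922182e-01 -9.54277490e-01 -5.04671821e-06]
 [-1.34492297e-04  4.74174961e-05 -9.99999990e-01]] [-0.00263597  0.93751122  0.23724484] 1.725 [ 4.22993749e+01  1.36474759e+01 -2.45044163e+01 -6.71585046e-03
 -5.18543422e+01  3.03118952e+01]
[0.51409516 0.17524309 0.30370618]
```

View pics/w1.png

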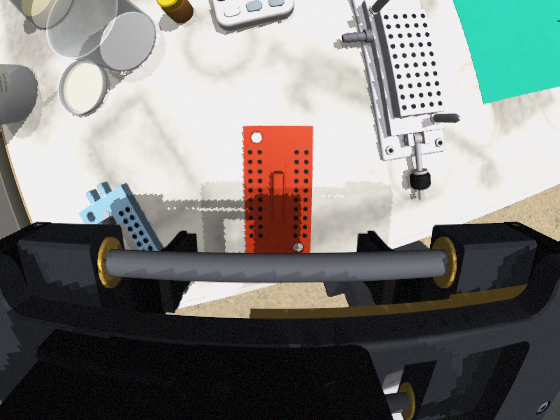

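The wrist view shows the gasket with holes at (257,138) and (298,247). One pin leans at (445,118) and the other at (380,4), cut off by the frame. Measuring the holes and edges.

```bash
cat >> h.py <<'E'
def redmask(im):
    h=cv2.cvtColor(im,cv2.COLOR_RGB2HSV)
    return cv2.inRange(h,(0,120,50),(14,255,255))|cv2.inRange(h,(168,120,50),(180,255,255))
def toolshift(s,d):
    return np.array(s["ee_rot"]).T@d
E
python3 - <<'E'
from h import *
im=np.load("w1.npy");m=np.load("w1m.npy",allow_pickle=True).item();P=lambda u,v,z:plane(m,u,v,z,True)
r=redmask(im);cs,hi=cv2.findContours(r,cv2.RETR_CCOMP,2)
for c,h in zip(cs,hi[0]):
    a=cv2.contourArea(c)
    if h[3]>=0 and a>25:
        M=cv2.moments(c);u,v=M["m10"]/M["m00"],M["m01"]/M["m00"];print("hole",a,u,v,P(u,v,.005))
c=max(cs,key=cv2.contourArea);x,y,w,h=cv2.boundingRect(c);print(x,y,w,h)
# edges: left/right x per row
L=[];Rr=[]
for v in range(y+10,y+h-15,4):
    us=np.where(r[v,x:x+w])[0]; L.append(P(x+us[0],v,.005)[:2]);Rr.append(P(x+us[-1],v,.005)[:2])
for E in (L,Rr):
    vx,vy,x0,y0=cv2.fitLine(np.array(E,np.float32),cv2.DIST_HUBER,0,.01,.01).ravel();print("edge",np.degrees(np.arctan2(vy,vx)),x0,y0)
t=[P(u,y,.005)[:2] for u in (250,278,308)];print("top edge",t)
E
```

```text
hole 84.0 297.55357142857144 246.98214285714286 [0.396081   0.19038881 0.005     ]
hole 122.0 256.1516393442623 136.9877049180328 [0.50963609 0.19603489 0.005     ]
243 126 70 127
edge -17.67317 0.481196 0.21698435
edge -17.041798 0.45064157 0.1612889
top edge [array([0.52100923, 0.19830424]), array([0.51323   , 0.17399848]), array([0.5052609 , 0.14780754])]
```

Request:
jog_arm --rows '[[[0.001,0.0005,0.025,0],[0,0,0.03,0],[0,0,0.03,0],[0,0,0.025,0],[0,0,0.015,0],[0,0,0.01,0],[0,0,0,0]]]'

```text
time_s: 2.65
tcp_pos: [0.4521, 0.1939, 0.0768]
ee_rot: [[0.955, -0.297, -0.001], [-0.297, -0.955, -0.001], [-0.001, 0.001, -1.0]]
wrist_force: [-0.3, -1.5, 0.1]
gripper_width: 0.997
gripper_force: 0.0
```

Request:
jog_arm --rows '[[[0,0,0,0],[0,0,0,0],[0,0,0,0],[0,0,0,0],[0,0,0,0],[0,0,0,0]]]' --claw 0

```text
time_s: 3.4
tcp_pos: [0.4524, 0.1937, 0.0773]
ee_rot: [[0.955, -0.297, 0.0], [-0.297, -0.955, 0.0], [0.0, -0.0, -1.0]]
wrist_force: [-0.4, 0.4, -0.3]
gripper_width: 0.402
gripper_force: 0.0
```

Request:
jog_arm --rows '[[[0,0,0,0],[0,0,0,0],[0,0,0,0],[0,0,0,0],[0,0,0,0],[0,0,0,0]]]'

```text
time_s: 4.15
tcp_pos: [0.4523, 0.1937, 0.0772]
ee_rot: [[0.955, -0.297, -0.0], [-0.297, -0.955, -0.0], [-0.0, 0.0, -1.0]]
wrist_force: [0.2, -0.6, -0.1]
gripper_width: 0.109
gripper_force: 30.0
```

Closed on the rib (9.5 mm, 30 N). Lifting, going alongside the manifold and lining up the yaw.

Request:
jog_arm --rows '[[[0,0,-0.015,0],[0,0,-0.03,0],[0,0,-0.04,0],[0,0,-0.038,0],[0.026,0.004,0,0],[0.026,0.004,0,0],[0,0,0,-0.095],[0,0,0,-0.095],[0,0,0,0],[0,0,0,0]]]'

```text
time_s: 5.4
tcp_pos: [0.4995, 0.1706, 0.2001]
ee_rot: [[0.994, -0.113, -0.0], [-0.113, -0.994, -0.0], [-0.0, 0.0, -1.0]]
wrist_force: [-1.5, -0.3, -0.7]
gripper_width: 0.113
gripper_force: 30.0
```

```bash
python3 - <<'E'
from h import *
s=sense();print(s["tcp_pos"],s["ee_rot"],s["wrist_force"],s["gripper_force"])
m=camera_model("wrist");im=capture("wrist");save("w2",im);np.save("w2.npy",im);np.save("w2m.npy",m,allow_pickle=True)
E
```

```text
[0.49948611 0.17059702 0.20014637] [[ 9.93610688e-01 -1.12861611e-01 -2.38188399e-04]
 [-1.12861632e-01 -9.93610712e-01 -7.48104670e-05]
 [-2.28223314e-04  1.01214811e-04 -9.99999969e-01]] [-1.47379576 -0.34216145 -0.73356064] 29.999449253082275
```

View pics/w2.png

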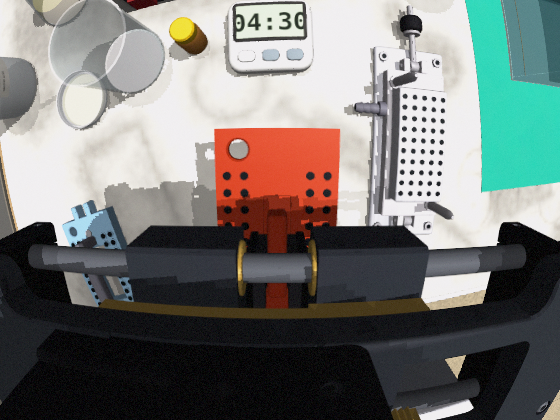

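The view shows the held gasket with its front hole at (238,149). The pin tips are near (419,74) and (452,215), and the far knob at (410,22). One enlarged montage for the tips.

```bash
python3 - <<'E'
from h import *
im=np.load("w2.npy")
a=im[55:105,380:440];b=im[185:235,410:470]
save("pins",cv2.resize(np.hstack([a,b]),None,fx=6.6,fy=6.6,interpolation=cv2.INTER_NEAREST))
m=np.load("w2m.npy",allow_pickle=True).item();P=lambda u,v,z:plane(m,u,v,z,True)
p0,p1=P(418,74,.066),P(451,214,.066);print(p0,p1,np.linalg.norm(p0-p1))
r=redmask(im);cs,hi=cv2.findContours(r,cv2.RETR_CCOMP,2)
for c,h in zip(cs,hi[0]):
    a=cv2.contourArea(c)
    if h[3]>=0 and a>150:
        M=cv2.moments(c);u,v=M["m10"]/M["m00"],M["m01"]/M["m00"];print("hole",a,u,v,P(u,v,.1279))
L=[];Rr=[]
for v in range(135,215,4):
    us=np.where(r[v,190:360])[0]+190;L.append(P(us[0],v,.1279)[:2]);Rr.append(P(us[-1]+1,v,.1279)[:2])
for E in (L,Rr):
    vx,vy,x0,y0=cv2.fitLine(np.array(E,np.float32),cv2.DIST_HUBER,0,.01,.01).ravel();print("edge",np.degrees(np.arctan2(vy,vx)),x0,y0)
for u in (230,277,325):
    vs=np.where(r[110:150,u])[0]+110;print("front",P(u,vs[0],.1279))
E
```

```text
[0.59492202 0.0558941  0.066     ] [0.48557236 0.03182429 0.066     ] 0.11196743043413682
hole 334.5 238.09815645241653 148.62132536123565 [0.55540672 0.18380051 0.1279    ]
edge -7.0483694 0.54391974 0.19718754
edge -6.938524 0.5361287 0.13424438
front [0.56581759 0.18662438 0.1279    ]
front [0.56339583 0.16314296 0.1279    ]
front [0.56045267 0.13919422 0.1279    ]
```

View pics/pins.png

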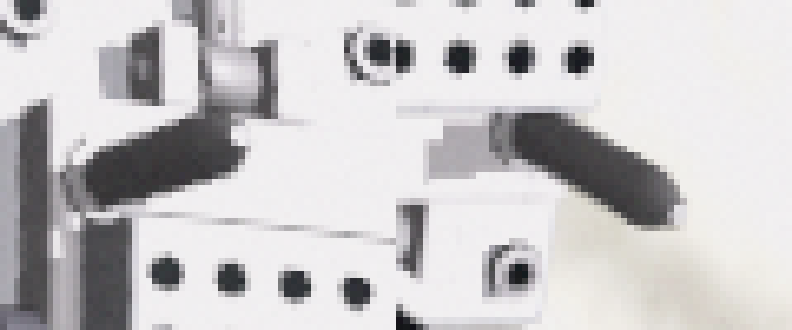

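Tips by the bright end faces: pin_0 at (416.2,75.2), pin_1 at (452.7,217.4).

```bash
python3 - <<'E'
from h import *
m=np.load("w2m.npy",allow_pickle=True).item();P=lambda u,v,z:plane(m,u,v,z,True)
p0,p1=P(416.5,75.5,.066),P(453,217.7,.066);d=p0-p1;c=(p0+p1)/2
yaw=np.degrees(np.arctan2(d[1],d[0])-np.arctan2(20,54));print(p0,p1,np.linalg.norm(d),"centre",c,"yaw",yaw)
# gasket centre from front hole and edges
h=np.array([.55541,.1838]);a=np.radians(-7.0);R=np.array([[np.cos(a),-np.sin(a)],[np.sin(a),np.cos(a)]])
g=h-R@[.054,.02];print("gasket c",g)
fr=np.array([.5634,.1631]);print("from front", fr-R@[.065,0])
s=sense();print(s["tcp_pos"][:2])
E
```

```text
[0.59379167 0.0572848  0.066     ] [0.48220163 0.02973463 0.066     ] 0.1149406332734807 centre [0.53799665 0.04350971 0.066     ] yaw -6.454863797431033
gasket c [0.49937512 0.17053002]
from front [0.4988845  0.17102151]
[0.49950655 0.17061701]
```

Separation 114.9 mm (115.2 given) and yaw −6.45°, both consistent. Moving over the pins and down to just above the tips.

Request:
jog_arm --rows '[[[0.01315,0.0305,0,0],[0.01315,0.0305,0,0],[0.01315,0.0305,0,0],[0.01315,0.0304,0,-0.005],[0,0,0.024,0],[0,0,0.024,0],[0,0,0,0],[0,0,0,0]]]'

```text
time_s: 6.45
tcp_pos: [0.5389, 0.0439, 0.1531]
ee_rot: [[0.994, -0.106, 0.001], [-0.106, -0.994, 0.0], [0.001, -0.0, -1.0]]
wrist_force: [0.8, -0.3, -0.7]
gripper_width: 0.113
gripper_force: 30.0
```

```bash
python3 - <<'E'
from h import *
s=sense();print(s["tcp_pos"],s["ee_rot"][0],s["wrist_force"],s["time_s"])
m=camera_model("wrist");im=capture("wrist");np.save("w3.npy",im);np.save("w3m.npy",m,allow_pickle=True)
save("w3",cv2.resize(im[80:240,180:380],None,fx=3.5,fy=3.5,interpolation=cv2.INTER_CUBIC))
E
```

```text
[0.53890127 0.04388785 0.15309102] [ 0.99434239 -0.1062124   0.00146267] [ 0.82964418 -0.30642841 -0.73394455] 6.45
```

View pics/w3.png

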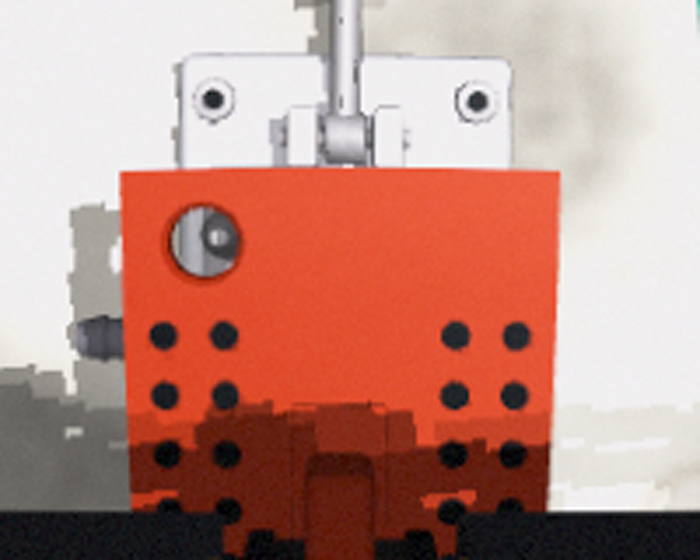

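The tip shows inside the hole: tip at crop (219,237), hole centre at (206,241). Working out the offset.

```bash
python3 - <<'E'
from h import *
m=np.load("w3m.npy",allow_pickle=True).item();P=lambda u,v,z:plane(m,u,v,z,True)
s=sense();im=np.load("w3.npy");r=redmask(im);cs,hi=cv2.findContours(r,cv2.RETR_CCOMP,2)
zt=s["tcp_pos"][2]-.0722
for c,h in zip(cs,hi[0]):
    if h[3]>=0 and cv2.contourArea(c)>150:
        (u,v),rad=cv2.minEnclosingCircle(c);print(u,v,rad);H=P(u,v,zt)
u,v=180+219/3.5,80+237/3.5
T=P(u,v,.066);print(H,T,(T-H)[:2],"tool",toolshift(s,np.r_[(T-H)[:2],0]),s["tcp_pos"])
E
```

```text
238.2096710205078 148.6290283203125 10.856389999389648
[0.59487175 0.0574074  0.08117911] [0.59423473 0.05683586 0.066     ] [-0.00063702 -0.00057154] tool [-5.72714252e-04  6.35967247e-04 -1.62717966e-06] [0.53901747 0.04396281 0.15337911]
```

Request:
jog_arm --rows '[[[-0.0006,0.0006,0,0],[0,0,0.008,0],[0,0,0.008,0],[0,0,0.008,0],[0,0,0.006,0],[0,0,0,0]]]'

```text
time_s: 7.25
tcp_pos: [0.5375, 0.043, 0.1216]
ee_rot: [[0.994, -0.107, -0.001], [-0.107, -0.994, -0.0], [-0.001, 0.001, -1.0]]
wrist_force: [0.1, 1.0, -0.2]
gripper_width: 0.114
gripper_force: 30.0
```

Request:
jog_arm --rows '[[[0,0,0.003,0],[0,0,0.002,0],[0,0,0.001,0],[0,0,0,0],[0,0,0,0]]]'

```text
time_s: 7.88
tcp_pos: [0.5377, 0.0431, 0.1163]
ee_rot: [[0.994, -0.107, 0.0], [-0.107, -0.994, 0.0], [0.0, -0.0, -1.0]]
wrist_force: [0.3, -0.4, -0.2]
gripper_width: 0.109
gripper_force: 30.0
```

Request:
jog_arm --rows '[[[0,0,0.0005,0],[0,0,0,0],[0,0,0,0],[0,0,0,0],[0,0,0,0],[0,0,0,0]]]' --claw 1

```text
time_s: 8.62
tcp_pos: [0.5376, 0.0431, 0.1157]
ee_rot: [[0.994, -0.107, -0.0], [-0.107, -0.994, -0.0], [-0.0, 0.0, -1.0]]
wrist_force: [0.1, 0.5, 0.8]
gripper_width: 0.706
gripper_force: 0.0
```

Request:
jog_arm --rows '[[[0,0,-0.005,0],[0,0,-0.03,0],[0,0,-0.04,0],[0,0,-0.03,0],[-0.04,-0.03,0,0],[-0.03,-0.03,0,0],[0,0,0,0],[0,0,0,0]]]'

```text
time_s: 9.62
tcp_pos: [0.4747, 0.1103, 0.2212]
ee_rot: [[0.994, -0.106, 0.001], [-0.106, -0.994, 0.0], [0.001, -0.0, -1.0]]
wrist_force: [-0.3, -0.9, -0.1]
gripper_width: 0.995
gripper_force: 0.0
```

```bash
python3 - <<'E'
from h import *
s=sense();print(s["tcp_pos"],s["ee_rot"][0],s["wrist_force"],s["time_s"],s["joints"])
m=camera_model("wrist");im=capture("wrist");np.save("w4.npy",im);np.save("w4m.npy",m,allow_pickle=True);save("w4",im)
E
```

```text
[0.47467892 0.11032914 0.22121071] [ 9.94366759e-01 -1.05990354e-01  8.90816754e-04] [-0.26654785 -0.92363193 -0.08486017] 9.625 [ 3.22326183e+01  1.26103288e+01 -2.44044786e+01  1.44030804e-02
 -5.29321010e+01  5.16744666e+01]
```

View pics/w4.png

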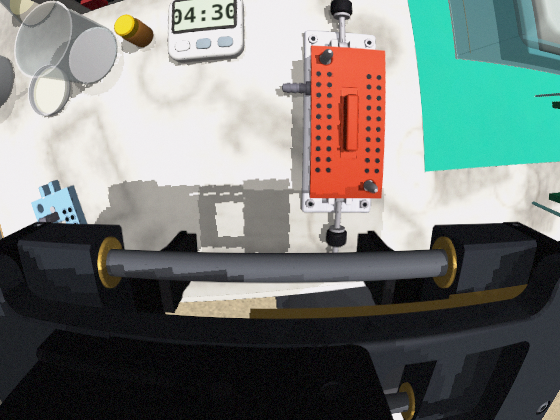

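The gasket lies over both pins, whose tips come through at (327,56) and (370,186), and on the bed. Now to the well plate.

Request:
jog_arm --rows '[[[-0.01,-0.0406,0,0],[-0.01,-0.0406,0,0],[-0.01,-0.0406,0,0],[-0.01,-0.0406,0,0],[-0.01,-0.0406,0,0],[-0.01,-0.0406,0,0],[0,0,0,-0.134],[0,0,0,-0.134],[0,0,0,0],[0,0,0,0]]]'

```text
time_s: 10.92
tcp_pos: [0.4413, 0.3584, 0.2206]
ee_rot: [[0.988, 0.157, -0.0], [0.157, -0.988, -0.0], [-0.0, 0.0, -1.0]]
wrist_force: [-0.3, -0.6, 0.4]
gripper_width: 0.999
gripper_force: 0.0
```

```bash
python3 - <<'E'
from h import *
s=sense();print(s["tcp_pos"],s["ee_rot"][0],s["wrist_force"],s["time_s"])
m=camera_model("wrist");im=capture("wrist");np.save("w5.npy",im);np.save("w5m.npy",m,allow_pickle=True);save("w5",im)
E
```

```text
[0.44129395 0.35836478 0.22056941] [ 9.87526927e-01  1.57450143e-01 -1.44552155e-04] [-0.33594995 -0.62546482  0.43394946] 10.925
```

View pics/w5.png

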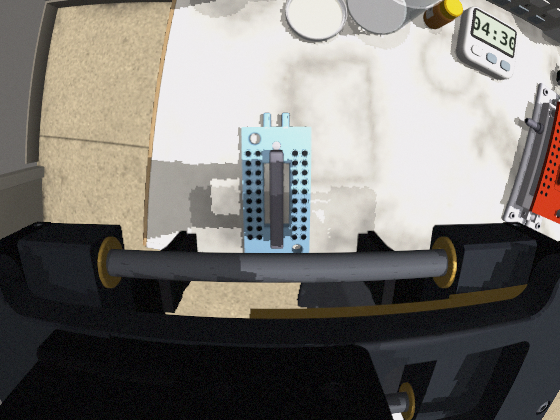

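The well plate is under the gripper: holes at (254,138) and (297,247), handle bar from (277,150) to (276,246).

```bash
python3 - <<'E'
from h import *
m=np.load("w5m.npy",allow_pickle=True).item();P=lambda u,v,z:plane(m,u,v,z,True)[:2]
im=np.load("w5.npy");h=cv2.cvtColor(im,cv2.COLOR_RGB2HSV)
b=cv2.inRange(h,(80,35,100),(115,255,255))
L=[];R=[]
for v in range(135,225,4):
    us=np.where(b[v,225:330])[0]+225;L.append(P(us[0],v,.014));R.append(P(us[-1]+1,v,.014))
for E in (L,R):
    vx,vy,x0,y0=cv2.fitLine(np.array(E,np.float32),cv2.DIST_HUBER,0,.01,.01).ravel();print("edge",np.degrees(np.arctan2(vy,vx)),x0,y0)
h0,h1=P(254.3,138.5,.014),P(297.3,247.5,.014);d=h0-h1
print(h0,h1,np.linalg.norm(d),(h0+h1)/2,np.degrees(np.arctan2(d[1],d[0])-np.arctan2(20,54)))
k=cv2.inRange(im,(0,0,0),(255,255,255))
a,c=P(277,150,.038),P(276,247,.038);print("handle",a,c,(a+c)/2,np.linalg.norm(a-c))
s=sense();print(s["tcp_pos"])
for v in (170,190,210): print([int(x) for x in cv2.cvtColor(im,cv2.COLOR_RGB2GRAY)[v,258:298]])
E
```

```text
edge 8.800648 0.45227727 0.39231384
edge 9.703448 0.4634833 0.32967272
[0.49115952 0.3867904 ] [0.39325159 0.32995145] 0.11321055420012358 [0.44220555 0.35837092] 9.81351515297308
handle [0.48567519 0.36499683] [0.39985072 0.35219747] [0.44276295 0.35859715] 0.08677363090881146
[0.44119536 0.3584105  0.22064545]
[59, 77, 112, 122, 113, 89, 111, 144, 148, 149, 151, 105, 76, 81, 84, 88, 88, 90, 86, 92, 86, 88, 82, 75, 63, 111, 139, 138, 138, 139, 140, 91, 111, 154, 170, 112, 68, 71, 132, 171]
[22, 20, 44, 117, 89, 79, 119, 126, 121, 128, 125, 92, 73, 75, 82, 85, 88, 91, 87, 86, 85, 88, 85, 73, 67, 91, 133, 145, 146, 148, 149, 101, 104, 116, 63, 35, 35, 36, 57, 166]
[6, 16, 10, 35, 83, 76, 72, 92, 93, 93, 99, 86, 60, 57, 61, 63, 67, 64, 59, 65, 65, 63, 66, 60, 55, 80, 98, 103, 107, 101, 104, 79, 79, 62, 35, 27, 25, 26, 29, 128]
```

Request:
jog_arm --rows '[[[0.001,0,0.025,0],[0,0,0.03,0],[0,0,0.03,0],[0,0,0.025,0],[0,0,0.013,0],[0,0,0.008,0],[0,0,0,0]]]'

```text
time_s: 11.85
tcp_pos: [0.4418, 0.359, 0.0898]
ee_rot: [[0.987, 0.16, 0.0], [0.16, -0.987, -0.0], [0.0, 0.0, -1.0]]
wrist_force: [1.7, 0.9, 0.0]
gripper_width: 0.997
gripper_force: 0.0
```

Request:
jog_arm --rows '[[[0,0,0,0],[0,0,0,0],[0,0,0,0],[0,0,0,0],[0,0,0,0],[0,0,0,0],[0,0,0,0],[0,0,0,0],[0,0,0,0],[0,0,0,0],[0,0,0,0]]]' --claw 0

```text
time_s: 13.22
tcp_pos: [0.4417, 0.3589, 0.0897]
ee_rot: [[0.987, 0.16, -0.0], [0.16, -0.987, -0.0], [-0.0, 0.0, -1.0]]
wrist_force: [0.9, -1.1, 0.2]
gripper_width: 0.136
gripper_force: 30.0
```

Request:
jog_arm --rows '[[[0,0,-0.015,0],[0,0,-0.03,0],[0,0,-0.04,0],[0,0,-0.035,0],[0.0055,0.0409,0,0],[0.0055,0.0409,0,0],[0.0055,0.0409,0,0],[0.0055,0.0409,0,0],[0.0055,0.0409,0,0],[0.0055,0.0409,0,0],[0.0055,0.0409,0,0],[0.0055,0.0409,0,0],[0,0,0,0.137],[0,0,0,0.137],[0,0,0.02,0],[0,0,0.016,0],[0,0,0,0],[0,0,0,0],[0,0,0,0]]]'

```text
time_s: 15.6
tcp_pos: [0.5381, 0.0432, 0.1748]
ee_rot: [[0.994, -0.112, 0.002], [-0.112, -0.994, 0.001], [0.002, -0.001, -1.0]]
wrist_force: [-0.8, -0.2, -0.6]
gripper_width: 0.136
gripper_force: 30.0
```

```bash
python3 - <<'E'
from h import *
s=sense();print(s["tcp_pos"],s["ee_rot"][0],s["wrist_force"],s["time_s"],s["gripper_force"])
m=camera_model("wrist");im=capture("wrist");np.save("w6.npy",im);np.save("w6m.npy",m,allow_pickle=True)
save("w6",cv2.resize(im[80:240,180:380],None,fx=3.5,fy=3.5,interpolation=cv2.INTER_CUBIC))
E
```

```text
[0.53810153 0.04322431 0.17477619] [ 0.99366228 -0.11239276  0.00177349] [-0.79261477 -0.17230357 -0.62313254] 15.6 29.999547600746155
```

View pics/w6.png

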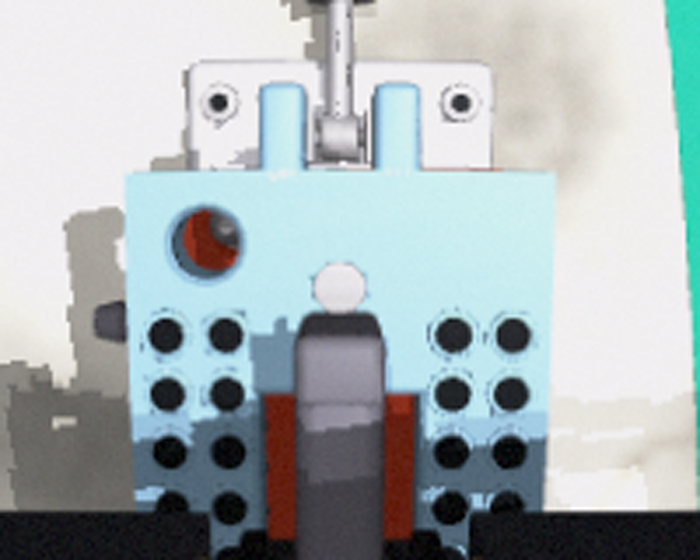

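The pin tip shows in the hole at crop (228,230), and the hole rim is centred at (207,242).

```bash
python3 - <<'E'
from h import *
m=np.load("w6m.npy",allow_pickle=True).item();P=lambda u,v,z:plane(m,u,v,z,True)
s=sense();zt=s["tcp_pos"][2]-.0897+.014;C=lambda a,b:(180+a/3.5-.4,80+b/3.5-.4)
H=P(*C(207,242),zt);T=P(*C(228,230),.066);print(zt,H,T,toolshift(s,np.r_[(T-H)[:2],0]))
a=H[:2]-s["tcp_pos"][:2];R=np.array(s["ee_rot"]);print("hole in tool",toolshift(s,np.r_[a,0]),np.degrees(np.arctan2(R[1,0],R[0,0])))
im=np.load("w6.npy");hs=cv2.cvtColor(im,cv2.COLOR_RGB2HSV);b=cv2.inRange(hs,(80,35,100),(115,255,255))
for lo,hi,f in((205,240,0),(310,350,-1)):
    E=[]
    for v in range(134,200,3):
        us=np.where(b[v,lo:hi])[0]+lo;E.append(P(us[f],v,zt)[:2])
    vx,vy,x0,y0=cv2.fitLine(np.array(E,np.float32),cv2.DIST_HUBER,0,.01,.01).ravel();print("edge",np.degrees(np.arctan2(vy,vx)))
E
```

```text
0.09894481201670623 [0.59388558 0.05666335 0.09894481] [0.59370267 0.05677644 0.066     ] [-1.94467864e-04 -9.18052320e-05 -2.27244576e-07]
hole in tool [ 5.40041996e-02 -1.96693435e-02  9.47567916e-05] -6.45601958417168
edge -7.0507703
edge -5.35974
```

Aligned to 0.2 mm. Lowering.

Request:
jog_arm --rows '[[[0,0,0.008,0],[0,0,0.008,0],[0,0,0.008,0],[0,0,0.006,0],[0,0,0.004,0],[0,0,0.003,0],[0,0,0,0],[0,0,0,0]]]'

```text
time_s: 16.65
tcp_pos: [0.5377, 0.0431, 0.1369]
ee_rot: [[0.994, -0.113, 0.0], [-0.113, -0.994, 0.0], [0.0, -0.0, -1.0]]
wrist_force: [0.0, -0.4, -1.6]
gripper_width: 0.134
gripper_force: 30.0
```

Request:
jog_arm --rows '[[[0,0,0.002,0],[0,0,0.001,0],[0,0,0.001,0],[0,0,0.0005,0],[0,0,0,0],[0,0,0,0],[0,0,0,0],[0,0,0,0]]]'

```text
time_s: 17.65
tcp_pos: [0.5378, 0.0431, 0.1324]
ee_rot: [[0.994, -0.112, 0.0], [-0.112, -0.994, 0.0], [0.0, -0.0, -1.0]]
wrist_force: [-1.3, 1.3, 3.5]
gripper_width: 0.133
gripper_force: 30.0
```

Request:
jog_arm --rows '[[[0,0,0,0],[0,0,0,0],[0,0,0.001,0],[0,0,0.001,0],[0,0,0.001,0],[0,0,0.001,0],[0,0,0,0],[0,0,0,0],[0,0,0,0]]]'

```text
time_s: 18.77
tcp_pos: [0.5378, 0.0431, 0.1287]
ee_rot: [[0.994, -0.112, 0.0], [-0.112, -0.994, -0.0], [0.0, -0.0, -1.0]]
wrist_force: [-0.9, 0.6, 6.2]
gripper_width: 0.134
gripper_force: 30.0
```

Request:
jog_arm --rows '[[[0,0,0.001,0],[0,0,0.001,0],[0,0,0.001,0],[0,0,0.0007,0],[0,0,0,0],[0,0,0,0],[0,0,0,0],[0,0,0,0]]]'

```text
time_s: 19.77
tcp_pos: [0.5378, 0.0431, 0.1255]
ee_rot: [[0.994, -0.112, 0.001], [-0.112, -0.994, -0.0], [0.001, 0.0, -1.0]]
wrist_force: [-3.0, 0.2, 9.5]
gripper_width: 0.13
gripper_force: 30.0
```

```bash
python3 - <<'E'
from h import *
F=[]
for i in range(8):
    im=capture("wrist");s=sense();F.append(np.r_[s["wrist_force"],s["tcp_pos"][2],s["gripper_force"]])
print(np.round(F,4),np.mean(F,0))
m=camera_model("wrist");P=lambda u,v,z:plane(m,u,v,z,True)
# check pin: plate pixels not viewed; report blue left/right edges
print(s["time_s"])
E
```

```text
[[-3.635   1.101   9.6972  0.1255 30.0019]
 [-2.5725  0.233   9.7722  0.1255 30.0018]
 [-2.5716 -0.1055 10.0884  0.1255 30.0019]
 [-2.058   0.7214 10.6615  0.1255 30.0018]
 [-1.3702  1.189  10.1663  0.1255 30.0019]
 [-3.4925  0.6826 10.3848  0.1255 30.0018]
 [-2.7207  1.0609  9.3277  0.1255 30.0019]
 [-2.769   0.0871  9.758   0.1255 30.0019]] [-2.64869613  0.62118627  9.98201893  0.12552671 30.00186235]
20.175
```

A steady 10 N, with 7.2 mm of sink as the spring predicts. Handing in.

```bash
python3 -c "
from station import finish_job
print(finish_job())"
```

```text
the job is handed in; nothing more can be done
None
```

The job is handed in: the gasket and well plate are stacked over both pins, and the arm is still pushing down with a steady 10 N, the bed about 7 mm down by the arm's travel; no verdict came back.

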